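# Release a carved panel from the carving jig and lay it out for waxing

## Robot

A 6-joint arm with a two-finger parallel gripper is mounted at the origin on the work surface. World frame = base frame: x ahead of the robot, y to its left, z up, the work surface at z = 0. Lengths are in m, angles in degrees, forces in N, time in s.
With the tool pointing down it reaches from about 0.4 to 0.825 m from the base axis. Payload 7 kg.
Tool frame: the origin (TCP) lies at the very end of the fingers, on their centre line; the grasp point (between the pads) lies 19 mm behind it; z points along the fingers, y is the line along which they close (so a half turn about z gives the same grasp; the last joint's range is limited). The gripper opens to 88 mm and grips with 3 to 60 N. Pads are 19 mm wide; open, the fingers measure 130 mm over their backs; the gripper's body (78 mm by 193 mm) begins 47 mm behind the grasp point.
Start: joints at [87.153, 20.546, 0.682, 0, -70.136, -16.507], TCP at [0.224, 0.637, 0.227] pointing down, gripper open.
Joint ranges: [-176.03, 176.03], [-82.01, 121.73], [-58.28, 71.71], [-173.87, 95.51], [-174.79, -0.11], [-173.66, 173.66]. Speed limits (degrees/s): [136.94, 136.94, 172.46, 180, 180, 180].

## Interface

Orientations are given as [roll, pitch, yaw] about the fixed x, y, z axes, in that order (R = Rz(yaw) Ry(pitch) Rx(roll)).
In Python, from plant import ctrl gives the robot as it stands.
- The arm moves only by the tool carry_out, never from a script. Its argument "deltas" is a list that holds one entry, the list of rows, each a list of 5 numbers: the shift along the tool's x, y, z scaled (see below), then the turn about the tool's z scaled (see below), then the opening, from -1 (shut) to 1 (fully open). A call has 1 to 5 rows; each row is the pose to reach, as a shift and turn from the pose commanded when the call began, along the tool's axes at that moment, turning the shorter way round; what a row does not reach only later rows make up. The controller multiplies each number of a shift by 20 cm and each number of a turn by 2 pi rad. A row lasts 1/10 s, in which the tool goes at most 50 mm and 8.59 degrees, less where a joint would pass 70% of its speed; a pose out of reach is approached as far as the arm can. A call with a number of a shift or a turn outside -1 to 1 is refused whole. A call with a gripper value outside its range is refused whole. The fingers move at their own pace and stop on an object; the grip force is fixed at half the most. Time passes only in rows, so rows that repeat a pose let the fingers close. It gives the time, the measured TCP pose, the force, the opening and the grip force at its end, in the units of the state.
- ctrl.get_obs(): the state, without advancing time (a new reading comes with each control period).
- ctrl.snapshot(name): name is "scene" or "top" or "wrist"; returns a dict with "color" (400x640x3 uint8, red, green, blue), "camera_matrix" (3x3 intrinsics, pixels), "R" (3x3) and "t" (3): a world point X has camera coordinates R X + t. Camera axes: x right, y down, z forward; pixel columns grow to the right and rows downward; lengths in m; the calibration is good to about 2 mm. A picture is of the moment at which its call begins. There is no depth.
- ctrl.close_job(): hands the job in; it is judged then, once.
Trained networks look in a picture, given as the dict that the camera call returned (one of the last four; its "shot" number tells which), for a name from the list of things; names that differ only in an ending like _2 or _b are one class to them, and where a whole thing is asked for, a point or a joint stands for the part that bears it (a point fixed in the world has none). Each returns a list of dicts, best first, with "p" (0 to 1); they miss things now and then, are a little off and sometimes report something else, mostly with a low value. They report only what shows in the picture. A call takes as long as a camera call. They do not tell look-alikes from the thing itself.
- ctrl.search_frame(picture, name): "centre" ([column, row] in pixels, amid what is visible of it).
- ctrl.silhouettes(picture, name): "mask" (400x640 bool, what is visible of it) and "centre" ([column, row] in pixels, amid what is visible of it).
- ctrl.spot_point(picture, name): "centre" ([column, row] in pixels: a listed point, or the origin of a listed thing).
The state is a dict: "clock": time; "joint_pos": joint angles; "qvel": joint speeds; "tau": joint torques, N m; "tool_pos": TCP position; "orientation": TCP orientation; "force": force on the tool from outside, world axes, zero at the start; "moment": the same for the moment, N m; "opening": finger opening in m; "gripper_force": force on a finger pad.
Only numpy, scipy, OpenCV 4.12 (cv2) and the standard library are available. Lean on these libraries where they do the work, as an engineer would, in place of code of your own. Each camera call takes 0.05 s, during which the arm holds its last target. There are 200 camera calls.

## Task

The carved panel in the jig is finished. Lift the spring-loaded hold-down finger off it first and leave the finger standing open, slide the panel out through the open end of the jig, then lay it gently, face up, wholly on the felt mat. Do not let the panel tip or fall, and leave the other things on the bench where they are.

Things in the scene. Friction and masses are not known exactly. Their poses are not given: they have to be found in the camera images.
- jig: Carving jig fixed to the bench. Origin on the bench under the middle of the panel's channel; +x is the side away from the robot. Plywood board x -0.048 to 0.115, y -0.087 to 0.075, top at z 0.028. Two battens along y (x = +-0.0315 to +-0.0475, y -0.075 to 0.075, top at z 0.040) guide the panel. Steel hinge bracket of the finger at x 0.051 to 0.107, y -0.073 to -0.027, up to z 0.060.
- jig_open_end (a point): Middle of the board's top edge at the jig's open end (jig x 0, y 0.075, z 0.028): the panel slides out here, towards the jig's +y. No stop there; beyond it the board ends and only the bench lies below.
- jig_push_gap (a point): Middle of the gap at the jig's other end (jig x 0, y -0.081), on the board's top (z 0.028). Two tabs 9 mm wide and 12 mm high, from y -0.087 to -0.075, centred at jig x = +-0.027, stop the panel; in the 45 mm wide gap between them the panel's end can be pushed towards +y.
- finger_arm (a joint): Hinge of the steel hold-down finger, rad: about 0 = down on the panel, grows as it lifts and swings back towards jig +x, stop at 1.75. Pivot along the jig's y at jig x 0.066, y -0.050, z 0.054. Over-centre spring: below about 0.65 it pushes the finger down, beyond that it throws it open and holds it there. Push at the bar's height: low on its stem takes far more force.
- finger_foot (a point): Bottom centre of the finger's rubber foot, 14 mm dia. Down, it presses with about 5 N on the panel's sunk ground at jig x 0.005, y -0.050, z 0.040, just inside the raised border, which hooks the panel. The 12 mm wide arm runs level from the pivot, at jig z 0.054, to jig x -0.002.
- finger_bar (a point): Middle of the finger's black thumb bar, 9 mm dia., 42 mm long along the jig's y, on a stem that rises from the arm. Down, it is at jig x 0.038, y -0.050, z 0.122 (68 mm above the pivot, 28 mm nearer the robot); it swings on a 74 mm radius and is at about jig x 0.138, z 0.069 when open. Pushed level towards jig +x (5 to 15 N, by friction), or pinched and swung over, it raises the finger.
- panel: Loose carved wooden panel, 60 (x) by 150 (y) by 18 mm, 0.09 to 0.16 kg. Origin at the centre of its underside, z out of the carved face. Raised border 10 mm wide, ground sunk 6 mm with a low relief. Starts in the channel, axes as the jig's, origin at jig y 0 to 0.004 (end at the tabs), z 0.028. On the jig it stays level while its origin is below jig y 0.075.
- panel_corner_a (a point): Corner of the panel's underside at panel x = 0.030, y = 0.075.
- panel_corner_b (a point): Corner of the panel's underside at panel x = -0.030, y = 0.075.
- panel_corner_c (a point): Corner of the panel's underside at panel x = -0.030, y = -0.075.
- panel_corner_d (a point): Corner of the panel's underside at panel x = 0.030, y = -0.075.
- mat: Grey felt mat, 100 mm (x) by 190 mm (y) by 4 mm thick, lying fixed on the bench to the robot's left. Origin at the centre of its underside.
- blank: Bystander: plain uncarved wooden blank, 60 by 150 by 18 mm, lying on the bench to the right of the jig. Origin at the centre of its underside.
- wax_tin: Bystander: round metal tin of wax, 75 mm dia., 40 mm high. Origin at the centre of its underside.
- mallet: Bystander: round carver's mallet standing on its head, 84 mm dia., 242 mm high. Origin at the centre of its underside.
- gouge: Bystander: carving gouge lying on the bench to the robot's right, 237 mm long along its y axis, blade to +y, 29 mm thick. Origin on the bench under its middle.
Not all that is in view belongs to the job. What is shaped like the panel but pink is not meant. Leave any purple or yellow look-alike of the jig alone.

How it is judged:
By the outcome, as a careful person would: the job done as asked, in the order asked, and still so for the second after the job is handed in, with the robot touching nothing.
It also fails if it takes over 64 s, if anything falls off the work surface, if the arm or the gripper's body presses on something with over 40 N, if the wrist force passes 120 N, or if a joint passes its speed limit or range.

## Working session

There is one attempt and no reset: what is moved stays moved. The work goes in short steps, Python scripts to look and compute and a tool call to move; the robot and the scene stay as the last step left them, time stands still between calls to the robot, and variables do not carry over. Pictures are saved under pics/ and viewed, at most 10 in all, crops included, and the job is handed in when it is done.

Besides the shell and the picture viewer there is one more tool, called after "Call:" as name(argument=value, ...), one argument or row to a line, values as JSON. carry_out: Moves the arm, as the interface text tells. Its arguments: {"type":"object","properties":{"deltas":{"type":"array"}},"required":["deltas"]}

```bash
mkdir -p pics; ls; cat > h.py <<'E'
import numpy as np, cv2
from plant import ctrl
def save(p,name): cv2.imwrite('pics/'+name+'.png',p['color'][:,:,::-1])
def ray(p,uv,z):
    K=np.array(p['camera_matrix']);R=np.array(p['R']);t=np.array(p['t'])
    d=R.T@np.linalg.solve(K,[uv[0],uv[1],1.]);c=-R.T@t
    return c+d*(z-c[2])/d[2]
def proj(p,X):
    K=np.array(p['camera_matrix']);q=K@(np.array(p['R'])@np.array(X,float)+np.array(p['t']));return q[:2]/q[2]
E
python3 - <<'E'
from h import *
o=ctrl.get_obs();print({k:np.round(v,3) for k,v in o.items()})
a=ctrl.snapshot('top');b=ctrl.snapshot('scene');save(a,'top');save(b,'scene')
for n,p in(('top',a),('scene',b)):
    print(n,np.round(-np.array(p['R']).T@np.array(p['t']),3))
    for k,z in(('jig',0.0),('jig_open_end',.028),('jig_push_gap',.028),('finger_foot',.04),('finger_bar',.122),('panel',.028),('panel_corner_a',.028),('mat',0),('blank',0),('wax_tin',0),('mallet',0),('gouge',0)):
        for r in ctrl.spot_point(p,k)[:4]: print(k,round(r['p'],2),np.round(r['centre']),np.round(ray(p,r['centre'],z),3))
E
```

```text
pics
{'clock': np.float64(0.0), 'joint_pos': array([ 8.7152e+01,  2.0589e+01,  6.3500e-01, -2.0000e-02, -7.0137e+01,
       -1.6507e+01]), 'qvel': array([ 0.024,  0.098,  0.007,  0.001,  0.155, -0.059]), 'tau': array([-0.0000e+00, -5.8271e+01,  2.9305e+01,  6.9980e+00,  7.0000e-03,
       -0.0000e+00]), 'tool_pos': array([0.224, 0.636, 0.226]), 'orientation': array([ 1.79907e+02, -8.00000e-03, -1.93620e+01]), 'force': array([ 0.116, -0.671,  0.26 ]), 'moment': array([ 0.04 , -0.037, -0.024]), 'gripper_force': np.float64(0.0), 'opening': np.float64(0.088)}
top [ 0.375 -0.109  1.286]
jig 0.86 [311. 210.] [ 0.55  -0.089  0.   ]
jig 0.81 [168. 177.] [0.668 0.423 0.   ]
jig 0.63 [465. 233.] [ 0.467 -0.627  0.   ]
jig 0.39 [326. 209.] [ 0.551 -0.143  0.   ]
jig_open_end 0.82 [291. 206.] [ 0.558 -0.021  0.028]
jig_open_end 0.61 [448. 236.] [ 0.455 -0.556  0.028]
jig_open_end 0.59 [144. 172.] [0.68  0.495 0.028]
jig_push_gap 0.8 [188. 181.] [0.646 0.342 0.028]
jig_push_gap 0.76 [336. 214.] [ 0.531 -0.174  0.028]
jig_push_gap 0.39 [328. 198.] [ 0.585 -0.147  0.028]
finger_foot 0.63 [176. 172.
[... 1832 characters left out ...]
4. 211.] [ 0.582 -0.181  0.122]
panel 0.93 [356. 272.] [ 0.835 -0.214  0.028]
panel 0.72 [269. 187.] [ 0.35  -0.121  0.028]
panel 0.58 [314. 211.] [ 0.562 -0.101  0.028]
panel_corner_a 0.96 [376. 291.] [ 0.927 -0.228  0.028]
panel_corner_a 0.85 [343. 256.] [ 0.762 -0.19   0.028]
panel_corner_a 0.82 [252. 177.] [ 0.262 -0.127  0.028]
panel_corner_a 0.8 [263. 175.] [ 0.289 -0.091  0.028]
mat 0.7 [356. 146.] [0.456 0.301 0.   ]
blank 0.62 [275. 288.] [ 0.656 -0.42   0.   ]
blank 0.44 [305. 210.] [ 0.516 -0.104  0.   ]
wax_tin 0.71 [381. 224.] [0.777 0.026 0.   ]
wax_tin 0.37 [354. 144.] [0.445 0.302 0.   ]
mallet 0.66 [400. 191.] [0.743 0.206 0.   ]
gouge 0.86 [228. 247.] [ 0.413 -0.405  0.   ]
```

View pics/top.png

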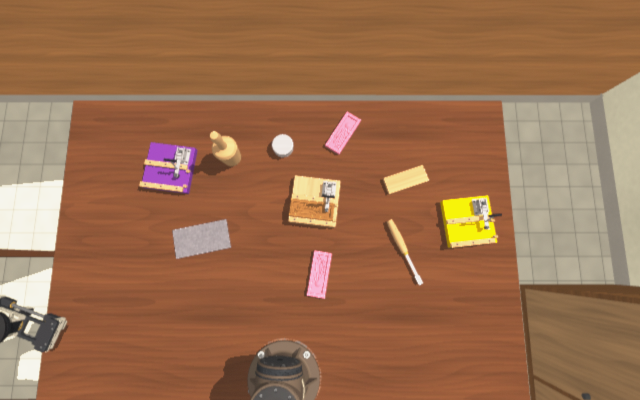

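View pics/scene.png

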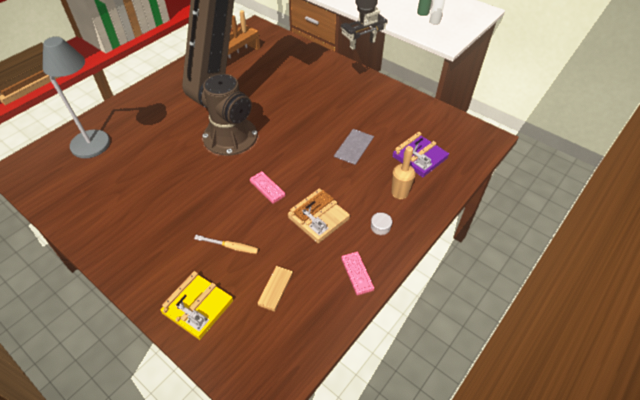

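The reddish-brown panel in the natural-wood jig (top pixel 315,202) is the target. Look-alikes are the purple jig (168,167), the yellow jig (470,220) and the pink panels (343,133) and (319,274). I'll move above the wooden jig and check from close up.

Call:
carry_out(
  deltas=[
    [[0.16,0.18,-0.02,0,1],[0.32,0.37,-0.05,0,1],[0.47,0.55,-0.08,0,1],[0.63,0.73,-0.1,0,1]],
  ],
)

```text
clock: 1.7
tool_pos: [0.2946, 0.4557, 0.247]
orientation: [-180.0, -0.0, -19.3]
force: [1.0, 0.3, -0.2]
opening: 0.0878
gripper_force: 0.0
```

Call:
carry_out(
  deltas=[
    [[0.16,0.18,-0.02,0,1],[0.32,0.37,-0.05,0,1],[0.47,0.55,-0.08,0,1],[0.63,0.73,-0.1,0,1]],
  ],
)

```text
clock: 2.1
tool_pos: [0.365, 0.2761, 0.2674]
orientation: [-179.9, -0.0, -19.3]
force: [0.3, 0.9, 0.2]
opening: 0.0878
gripper_force: 0.0
```

Call:
carry_out(
  deltas=[
    [[0.16,0.18,-0.02,0,1],[0.32,0.37,-0.05,0,1],[0.47,0.55,-0.08,0,1],[0.63,0.73,-0.1,0,1]],
  ],
)

```text
clock: 2.5
tool_pos: [0.4355, 0.0965, 0.2876]
orientation: [-179.9, -0.1, -19.3]
force: [1.5, 1.0, -0.1]
opening: 0.0878
gripper_force: 0.0
```

Call:
carry_out(
  deltas=[
    [[0.16,0.18,-0.02,-0.01,-1],[0.32,0.37,-0.05,-0.02,-1],[0.47,0.55,-0.08,-0.027,-1],[0.63,0.73,-0.1,-0.027,-1],[0.63,0.73,-0.1,-0.027,-1]],
  ],
)

```text
clock: 3.0
tool_pos: [0.5069, -0.0858, 0.3066]
orientation: [179.9, -0.0, -10.0]
force: [-0.2, -0.4, -0.0]
opening: 0.0532
gripper_force: 0.0
```

```bash
python3 - <<'E'
from h import *
o=ctrl.get_obs();print({k:np.round(o[k],3) for k in('clock','joint_pos','tool_pos','orientation','force','opening')})
a=ctrl.snapshot('wrist');save(a,'w1');print(np.round(-np.array(a['R']).T@np.array(a['t']),3))
for k,z in(('jig',0.0),('jig_open_end',.028),('jig_push_gap',.028),('finger_foot',.04),('finger_bar',.122),('panel',.028),('panel_corner_a',.028)):
    for r in ctrl.spot_point(a,k)[:4]: print(k,round(r['p'],2),np.round(r['centre']),np.round(ray(a,r['centre'],z),4))
E
```

```text
{'clock': np.float64(3.0), 'joint_pos': array([ 1.2342e+01,  2.6540e+00, -1.1750e+01,  6.3000e-02, -7.5615e+01,
        6.7692e+01]), 'tool_pos': array([ 0.507, -0.086,  0.307]), 'orientation': array([ 1.79937e+02, -6.00000e-03, -9.95000e+00]), 'force': array([-0.191, -0.382, -0.031]), 'opening': np.float64(0.053)}
[ 0.588 -0.099  0.465]
jig 0.25 [262. 153.] [ 0.5205 -0.0066  0.    ]
jig_push_gap 0.94 [378. 120.] [ 0.5404 -0.1719  0.028 ]
finger_foot 0.58 [354. 118.] [ 0.5494 -0.1404  0.04  ]
finger_bar 0.74 [360.  95.] [ 0.578  -0.1413  0.122 ]
finger_bar 0.5 [ 82. 230.] [0.4874 0.1906 0.122 ]
panel 0.87 [315. 125.] [ 0.5484 -0.0899  0.028 ]
panel 0.66 [358. 256.] [ 0.3484 -0.1189  0.028 ]
panel_corner_a 0.92 [370.  97.] [ 0.5707 -0.1654  0.028 ]
panel_corner_a 0.84 [336. 213.] [ 0.4214 -0.0975  0.028 ]
panel_corner_a 0.79 [255. 103.] [ 0.5887 -0.0177  0.028 ]
panel_corner_a 0.64 [370. 146.] [ 0.5086 -0.1579  0.028 ]
```

View pics/w1.png

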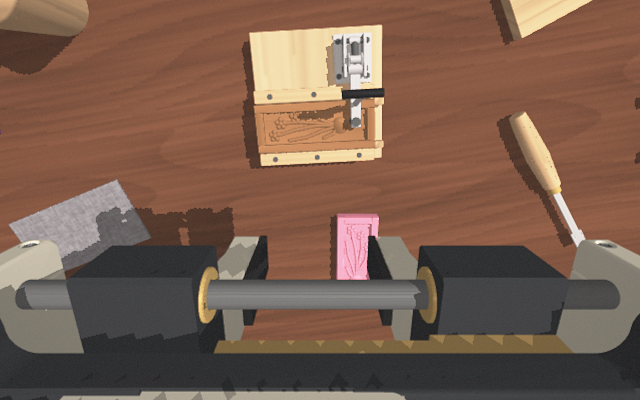

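The close view shows the natural-wood jig with the brown panel at about (315,125), the finger down at (354,118) and its black bar at (360,93). This is the right one, with jig yaw about -7°. Next I'll lower the shut fingers to just in front of the bar.

Call:
carry_out(
  deltas=[
    [[0.2,0.235,0.2,-0.0073,-1],[0.2,0.235,0.45,-0.0073,-1],[0.2,0.235,0.7,-0.0073,-1],[0.2,0.235,0.95,-0.0073,-1],[0.2,0.235,0.95,-0.0073,-1]],
  ],
)

```text
clock: 3.9
tool_pos: [0.5339, -0.1335, 0.1114]
orientation: [180.0, 0.4, -7.0]
force: [0.2, -0.3, -0.2]
opening: 0.0005
gripper_force: 0.0
```

```bash
cat >> h.py <<'E'
def obs():
    o=ctrl.get_obs();print({k:np.round(o[k],4) for k in('clock','tool_pos','orientation','force','opening','gripper_force')});return o
def rel(o,X,yaw=None):
    y=np.radians(o['orientation'][2]);d=np.array(X)-o['tool_pos']
    print('shift',np.round(np.array([d[0]*np.cos(y)+d[1]*np.sin(y),d[0]*np.sin(y)-d[1]*np.cos(y),-d[2]])/.2,3),'turn',None if yaw is None else round(-(yaw-o['orientation'][2])/360,4))
J0=np.array([.5485,-.0885]);PSI=-7.
def jig(x,y,z):
    c,s=np.cos(np.radians(PSI)),np.sin(np.radians(PSI));return np.array([J0[0]+c*x-s*y,J0[1]+s*x+c*y,z])
E
python3 - <<'E'
from h import *
o=obs();rel(o,jig(.022,-.05,.117),-7.)
a=ctrl.snapshot('top');b=ctrl.snapshot('wrist');save(b,'w2')
for p in(a,b):
  for k,z in(('finger_bar',.122),('jig_push_gap',.028),('jig_open_end',.028),('panel_corner_a',.028)):
    for r in ctrl.spot_point(p,k)[:5]: print(k,round(r['p'],2),np.round(r['centre']),np.round(ray(p,r['centre'],z),4))
E
```

```text
{'clock': np.float64(3.9), 'tool_pos': array([ 0.5339, -0.1335,  0.1114]), 'orientation': array([179.9698,   0.437 ,  -6.995 ]), 'force': array([ 0.1522, -0.2654, -0.2015]), 'opening': np.float64(0.0005), 'gripper_force': np.float64(0.0)}
shift [ 0.155  0.018 -0.028] turn 0.0
finger_bar 0.74 [496. 215.] [ 0.5164 -0.6803  0.122 ]
finger_bar 0.44 [171. 159.] [0.6984 0.3685 0.122 ]
finger_bar 0.38 [288. 216.] [ 0.5115 -0.0169  0.122 ]
jig_push_gap 0.92 [496. 228.] [ 0.4826 -0.7246  0.028 ]
jig_push_gap 0.86 [183. 180.] [0.6516 0.3583 0.028 ]
jig_push_gap 0.69 [291. 204.] [ 0.5639 -0.021   0.028 ]
jig_push_gap 0.56 [336. 217.] [ 0.5214 -0.1763  0.028 ]
jig_open_end 0.72 [450. 236.] [ 0.4564 -0.5652  0.028 ]
jig_open_end 0.68 [290. 209.] [ 0.5492 -0.0174  0.028 ]
jig_open_end 0.58 [145. 172.] [0.6777 0.4927 0.028 ]
jig_open_end 0.58 [406. 183.] [ 0.641  -0.4223  0.028 ]
panel_corner_a 0.92 [340. 155.] [ 0.7417 -0.1919  0.028 ]
panel_corner_a 0.84 [323. 144.] [ 0.7801 -0.1313  0.028 ]
panel_corner_a 0.8 [332. 253.] [ 0.3967 -0.1596  0.028 ]
panel_corner_a 0.78 [312. 252.] [ 0.4024 -0.0926  0.028 ]
panel_corner_a 0.67 [326. 300.] [ 0.2455 -0.1413  0.028 ]
finger_bar 0.74 [328. 176.] [ 0.5786 -0.1433  0.122 ]
finger_bar 0.46 [364. 192.] [ 0.5687 -0.1592  0.122 ]
jig_push_gap 0.95 [363. 192.] [ 0.538  -0.1692  0.028 ]
panel_corner_a 0.9 [169. 227.] [ 0.5276 -0.0125  0.028 ]
panel_corner_a 0.8 [298. 314.] [ 0.4327 -0.1031  0.028 ]
panel_corner_a 0.64 [152. 151.] [ 0.5885 -0.016   0.028 ]
panel_corner_a 0.57 [354. 226.] [ 0.5105 -0.1599  0.028 ]
panel_corner_a 0.57 [359. 151.] [ 0.5704 -0.1681  0.028 ]
```

View pics/w2.png

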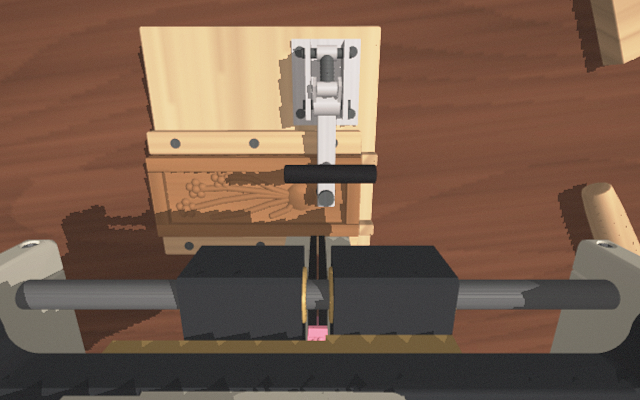

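Call:
carry_out(
  deltas=[
    [[0.05,0.018,0,0,-1],[0.1,0.018,0,0,-1],[0.15,0.018,-0.005,0,-1],[0.2,0.018,-0.015,0,-1],[0.25,0.018,-0.025,0,-1]],
  ],
)

```text
clock: 4.9
tool_pos: [0.5859, -0.1443, 0.1212]
orientation: [180.0, 0.2, -7.0]
force: [-4.4, -0.5, 3.0]
opening: 0.0002
gripper_force: 2.6
```

Call:
carry_out(
  deltas=[
    [[0.05,0,-0.005,0,-1],[0.1,0,-0.005,0,-1],[0.15,0,-0.005,0,-1],[0.2,0,-0.005,0,-1],[0.2,0,-0.005,0,-1]],
  ],
)

```text
clock: 5.4
tool_pos: [0.6279, -0.1489, 0.1222]
orientation: [180.0, -0.0, -7.0]
force: [1.1, -0.0, 0.7]
opening: 0.0003
gripper_force: 0.0
```

```bash
python3 - <<'E'
from h import *
o=obs()
b=ctrl.snapshot('wrist');save(b,'w3')
E
```

```text
{'clock': np.float64(5.4), 'tool_pos': array([ 0.6279, -0.1489,  0.1222]), 'orientation': array([ 1.799937e+02, -4.810000e-02, -7.000100e+00]), 'force': array([ 1.0694, -0.0082,  0.7309]), 'opening': np.float64(0.0003), 'gripper_force': np.float64(0.0)}
```

View pics/w3.png

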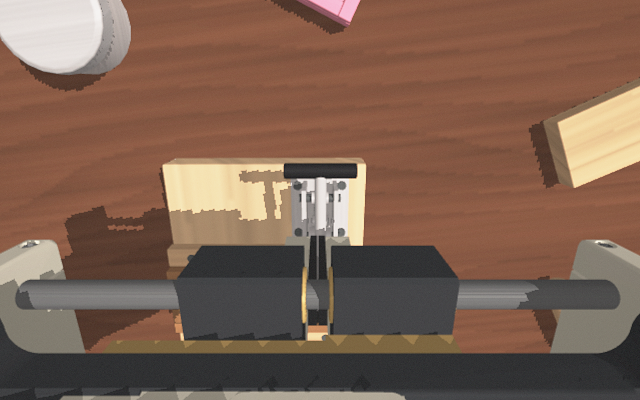

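The finger stands open: the bar is now at (320,170), beyond the bracket. I'll lift straight up first, then go over the panel and turn 90°.

Call:
carry_out(
  deltas=[
    [[0,0,-0.2,0,-1],[0,0,-0.4,0,-1],[-0.1,-0.1,-0.4,0.023,1],[-0.3,-0.3,-0.4,0.046,1],[-0.423,-0.4,-0.4,0.069,1]],
  ],
)

```text
clock: 5.95
tool_pos: [0.5505, -0.0579, 0.2026]
orientation: [-180.0, -0.0, -32.2]
force: [0.5, 1.1, -0.3]
opening: 0.0191
gripper_force: 0.0
```

Call:
carry_out(
  deltas=[
    [[0,0,0,0.023,1],[0,0,0,0.046,1],[0,0,0,0.069,1],[0,0,0,0.092,1],[0,0,0,0.115,1]],
  ],
)

```text
clock: 6.45
tool_pos: [0.5517, -0.0589, 0.2028]
orientation: [-180.0, 0.0, -73.6]
force: [0.1, 0.1, 0.3]
opening: 0.0588
gripper_force: 0.0
```

Call:
carry_out(
  deltas=[
    [[0,0,0,0.023,1],[0,0,0,0.046,1],[0,0,0,0.066,1],[0,0,0,0.066,1],[0,0,0,0.066,1]],
  ],
)

```text
clock: 6.95
tool_pos: [0.5518, -0.059, 0.2027]
orientation: [-180.0, 0.0, -96.8]
force: [-0.4, -0.4, -0.5]
opening: 0.0875
gripper_force: 0.0
```

```bash
python3 - <<'E'
from h import *
o=obs()
b=ctrl.snapshot('wrist');save(b,'w4')
for p in(b,ctrl.snapshot('scene')):
  for k,z in(('panel',.028),('jig_push_gap',.028),('jig_open_end',.028),('panel_corner_a',.028),('mat',.004)):
    for r in ctrl.spot_point(p,k)[:5]: print(k,round(r['p'],2),np.round(r['centre']),np.round(ray(p,r['centre'],z),4))
E
```

```text
{'clock': np.float64(6.95), 'tool_pos': array([ 0.5518, -0.059 ,  0.2027]), 'orientation': array([-1.799816e+02,  1.140000e-02, -9.678940e+01]), 'force': array([-0.3654, -0.3918, -0.4986]), 'opening': np.float64(0.0875), 'gripper_force': np.float64(0.0)}
panel 0.78 [317. 145.] [ 0.5492 -0.089   0.028 ]
panel 0.76 [29. 61.] [ 0.81   -0.1999  0.028 ]
jig_push_gap 0.64 [319.  60.] [ 0.5378 -0.1681  0.028 ]
panel_corner_a 0.85 [579. 123.] [ 0.2863 -0.0794  0.028 ]
panel_corner_a 0.8 [595.  67.] [ 0.2773 -0.1313  0.028 ]
panel_corner_a 0.77 [285.  63.] [ 0.5705 -0.1691  0.028 ]
panel_corner_a 0.76 [346.  67.] [ 0.513 -0.159  0.028]
panel_corner_a 0.75 [ 93. 124.] [ 0.7695 -0.1358  0.028 ]
panel 0.96 [312. 210.] [ 0.5539 -0.1022  0.028 ]
panel 0.89 [355. 275.] [ 0.8384 -0.2229  0.028 ]
panel 0.73 [267. 184.] [ 0.3326 -0.1147  0.028 ]
jig_push_gap 0.78 [173. 311.] [ 0.4749 -0.6971  0.028 ]
jig_push_gap 0.74 [404. 157.] [0.663  0.3523 0.028 ]
jig_push_gap 0.69 [298. 219.] [ 0.5386 -0.1695  0.028 ]
jig_open_end 0.97 [204. 280.] [ 0.466  -0.5582  0.028 ]
jig_open_end 0.87 [330. 199.] [ 0.5699 -0.0179  0.028 ]
jig_open_end 0.65 [428. 139.] [0.683  0.5047 0.028 ]
panel_corner_a 0.98 [305. 221.] [ 0.5651 -0.1589  0.028 ]
panel_corner_a 0.98 [288. 198.] [ 0.4437 -0.1136  0.028 ]
panel_corner_a 0.97 [342. 257.] [ 0.7638 -0.1944  0.028 ]
panel_corner_a 0.96 [266. 174.] [ 0.2944 -0.0782  0.028 ]
panel_corner_a 0.96 [250. 182.] [ 0.2767 -0.1503  0.028 ]
mat 0.59 [355. 144.] [0.4506 0.3015 0.004 ]
```

View pics/w4.png

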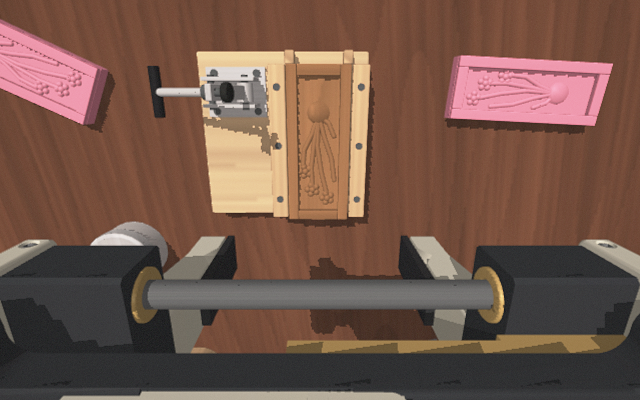

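Viewed: the finger stands open, with its arm upright by (225,90) and the bar at (155,90). The panel lies in the channel between columns 287 and 352, and the gripper straddles it. Next I'll grip the 6 mm of panel edge that stands above the battens.

Call:
carry_out(
  deltas=[
    [[0,-0.005,0.2,0,1],[0,-0.005,0.4,0,1],[0,-0.005,0.55,0,1],[0,-0.005,0.65,0,1],[0,-0.005,0.665,0,1]],
  ],
)

```text
clock: 8.05
tool_pos: [0.5511, -0.0595, 0.067]
orientation: [179.7, -0.1, -97.0]
force: [-0.7, -0.4, 0.2]
opening: 0.0877
gripper_force: 0.0
```

Call:
carry_out(
  deltas=[
    [[0,0,0.04,0,1],[0,0,0.08,0,1],[0,0,0.12,0,1],[0,0,0.14,0,1],[0,0,0.14,0,1]],
  ],
)

```text
clock: 8.55
tool_pos: [0.5527, -0.0592, 0.0412]
orientation: [180.0, -0.0, -97.0]
force: [0.3, 1.1, -0.4]
opening: 0.0879
gripper_force: 0.0
```

Call:
carry_out(
  deltas=[
    [[0,0,0,0,-0.3],[0,0,0,0,-0.3],[0,0,0,0,-0.3],[0,0,0,0,-0.3],[0,0,0,0,-0.3]],
  ],
)

```text
clock: 9.05
tool_pos: [0.5525, -0.0593, 0.0417]
orientation: [180.0, -0.0, -97.0]
force: [-2.7, 0.4, 3.9]
opening: 0.0594
gripper_force: 30.0
```

Gripped (opening 59 mm, 30 N). Sliding 68 mm towards the open end.

Call:
carry_out(
  deltas=[
    [[-0.03,0,0,0,-0.3],[-0.08,0,0,0,-0.3],[-0.14,0,0,0,-0.3],[-0.18,0,0,0,-0.3],[-0.2,0,0,0,-0.3]],
  ],
)

```text
clock: 9.55
tool_pos: [0.5574, -0.019, 0.0417]
orientation: [179.9, -0.0, -97.0]
force: [-3.1, -4.1, 5.4]
opening: 0.0588
gripper_force: 30.0
```

Call:
carry_out(
  deltas=[
    [[-0.04,0,0,0,-0.3],[-0.08,0,0,0,-0.3],[-0.12,0,0,0,-0.3],[-0.14,0,0,0,-0.3],[-0.14,0,0,0,-0.3]],
  ],
)

```text
clock: 10.05
tool_pos: [0.5609, 0.0094, 0.0413]
orientation: [180.0, 0.0, -97.0]
force: [-5.5, 3.5, 3.4]
opening: 0.0595
gripper_force: 30.0
```

```bash
python3 - <<'E'
from h import *
o=obs()
for p in(ctrl.snapshot('wrist'),ctrl.snapshot('top')):
  for k,z in(('panel',.028),('jig_open_end',.028),('panel_corner_a',.028),('mat',0)):
    for r in ctrl.spot_point(p,k)[:5]: print(k,round(r['p'],2),np.round(r['centre']),np.round(ray(p,r['centre'],z),4))
m=ctrl.silhouettes(p,'mat')[0]['mask']
c=cv2.findContours(m.astype('uint8'),0,2)[0];c=max(c,key=cv2.contourArea)[:,0]
w=np.array([ray(p,u,.004)[:2] for u in c])*1000
print(cv2.minAreaRect(w.astype('float32')))
E
```

```text
{'clock': np.float64(10.05), 'tool_pos': array([0.5609, 0.0094, 0.0413]), 'orientation': array([ 1.799655e+02,  3.110000e-02, -9.698570e+01]), 'force': array([-5.5026,  3.5131,  3.3983]), 'opening': np.float64(0.0595), 'gripper_force': np.float64(30.0035)}
panel 0.89 [317. 191.] [ 0.5584 -0.0194  0.028 ]
panel_corner_a 0.9 [269. 302.] [0.5961 0.0477 0.028 ]
panel_corner_a 0.9 [254.  39.] [ 0.5788 -0.0989  0.028 ]
panel_corner_a 0.69 [366. 303.] [0.5372 0.0556 0.028 ]
panel_corner_a 0.56 [380.  39.] [ 0.519  -0.0916  0.028 ]
panel_corner_a 0.55 [568.   5.] [ 0.4311 -0.0953  0.028 ]
mat 0.39 [268. 304.] [0.6041 0.0681 0.    ]
panel 0.76 [290. 209.] [ 0.5464 -0.015   0.028 ]
panel 0.72 [341. 132.] [ 0.8253 -0.195   0.028 ]
panel 0.55 [316. 275.] [ 0.3241 -0.1062  0.028 ]
jig_open_end 0.97 [290. 205.] [ 0.5618 -0.0158  0.028 ]
jig_open_end 0.82 [447. 234.] [ 0.4598 -0.5555  0.028 ]
jig_open_end 0.81 [142. 173.] [0.6756 0.5044 0.028 ]
jig_open_end 0.62 [318. 204.] [ 0.5635 -0.1116  0.028 ]
panel_corner_a 0.94 [310. 219.] [ 0.5142 -0.0851  0.028 ]
panel_corner_a 0.92 [341. 155.] [ 0.7421 -0.1958  0.028 ]
panel_corner_a 0.8 [330. 254.] [ 0.3934 -0.1528  0.028 ]
panel_corner_a 0.78 [316. 202.] [ 0.5719 -0.1047  0.028 ]
panel_corner_a 0.74 [325. 143.] [ 0.786  -0.1388  0.028 ]
((458.2262878417969, 219.699462890625), (88.9251937866211, 43.765380859375), 13.986398696899414)
```

Panel slid about 68 mm, with its centre at jig y ≈ 0.068, so it is still supported. The grip is now beyond the board's end, so I'll release, go 10 mm deeper and grip again.

Call:
carry_out(
  deltas=[
    [[0,0,0,0,0.7],[0,0,0,0,0.7],[0,0,0,0,0.7],[0,0,0.02,0,0.7],[0,0,0.045,0,0.7]],
  ],
)

```text
clock: 11.1
tool_pos: [0.5616, 0.0084, 0.0324]
orientation: [-180.0, 0.0, -97.0]
force: [-0.3, 0.5, 0.2]
opening: 0.0743
gripper_force: 0.0
```

Call:
carry_out(
  deltas=[
    [[0,0,0,0,0.7],[0,0,0,0,-0.3],[0,0,0,0,-0.3],[0,0,0,0,-0.3],[0,0,0,0,-0.3]],
  ],
)

```text
clock: 11.6
tool_pos: [0.5608, 0.0084, 0.0326]
orientation: [180.0, -0.0, -97.0]
force: [-2.3, 1.2, 0.9]
opening: 0.0596
gripper_force: 30.0
```

```bash
python3 - <<'E'
from h import *
o=obs()
p=ctrl.snapshot('wrist');save(p,'w5')
for r in ctrl.spot_point(p,'panel_corner_a')[:5]: print(round(r['p'],2),np.round(r['centre']),np.round(ray(p,r['centre'],.028),4))
E
```

```text
{'clock': np.float64(11.6), 'tool_pos': array([0.5608, 0.0084, 0.0326]), 'orientation': array([ 1.799647e+02, -1.000000e-04, -9.701780e+01]), 'force': array([-2.3287,  1.1768,  0.8567]), 'opening': np.float64(0.0596), 'gripper_force': np.float64(30.0)}
0.81 [581.   3.] [ 0.4312 -0.0952  0.028 ]
0.7 [380.  38.] [ 0.5206 -0.0918  0.028 ]
0.69 [367. 317.] [0.5378 0.0581 0.028 ]
0.68 [249.  38.] [ 0.5794 -0.0992  0.028 ]
0.59 [265. 316.] [0.5976 0.0494 0.028 ]
```

View pics/w5.png

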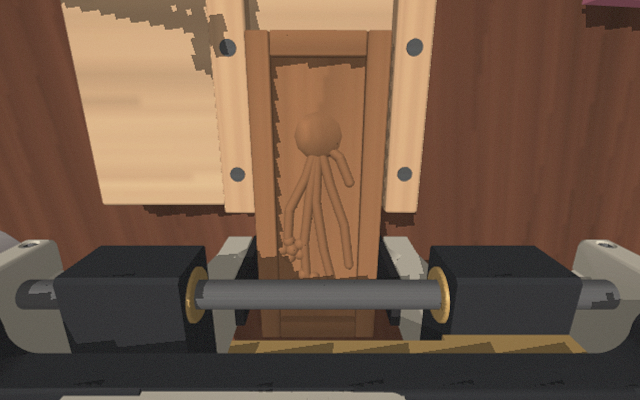

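The grip on the overhanging half is deep and the panel is straight between the battens, with its end at (318,45). I'll slide it fully out, then lift.

Call:
carry_out(
  deltas=[
    [[-0.04,0,0,0,-0.3],[-0.1,0,0,0,-0.3],[-0.16,0,0,0,-0.3],[-0.22,0,0,0,-0.3],[-0.25,0,0,0,-0.3]],
  ],
)

```text
clock: 12.2
tool_pos: [0.5671, 0.0594, 0.0323]
orientation: [180.0, -0.0, -97.0]
force: [-2.5, -1.8, -0.3]
opening: 0.0597
gripper_force: 30.0
```

Call:
carry_out(
  deltas=[
    [[-0.06,0,0,0,-0.3],[-0.12,0,0,0,-0.3],[-0.18,0,0,0,-0.3],[-0.24,0,0,0,-0.3],[-0.26,0,0,0,-0.3]],
  ],
)

```text
clock: 12.7
tool_pos: [0.5749, 0.1115, 0.0329]
orientation: [-179.9, 0.1, -96.9]
force: [-0.1, -0.7, -1.1]
opening: 0.0597
gripper_force: 30.0
```

Call:
carry_out(
  deltas=[
    [[0,0,0,0,-0.3],[0,0,-0.05,0,-0.3],[0,0,-0.12,0,-0.3],[0,0,-0.2,0,-0.3],[0,0,-0.25,0,-0.3]],
  ],
)

```text
clock: 13.2
tool_pos: [0.5743, 0.1093, 0.0844]
orientation: [-179.9, 0.1, -97.0]
force: [-0.7, -0.7, -2.2]
opening: 0.0599
gripper_force: 30.0
```

```bash
python3 - <<'E'
from h import *
o=obs()
for n in('top','scene'):
  p=ctrl.snapshot(n)
  for r in ctrl.spot_point(p,'mat')[:3]: print(n,round(r['p'],2),np.round(r['centre']),np.round(ray(p,r['centre'],0),4))
  for r in ctrl.silhouettes(p,'mat')[:2]:
    c=cv2.findContours(r['mask'].astype('uint8'),0,2)[0];c=max(c,key=cv2.contourArea)[:,0]
    w=np.array([ray(p,u,.004)[:2] for u in c])*1000
    print(round(r['p'],2),cv2.minAreaRect(w.astype('float32')))
  save(p,n+'2')
p=ctrl.snapshot('wrist')
for r in ctrl.spot_point(p,'panel_corner_a')[:6]: print(round(r['p'],2),np.round(r['centre']),np.round(ray(p,r['centre'],o['tool_pos'][2]-.004),4))
E
```

```text
{'clock': np.float64(13.2), 'tool_pos': array([0.5743, 0.1093, 0.0844]), 'orientation': array([-1.799063e+02,  5.040000e-02, -9.702660e+01]), 'force': array([-0.7345, -0.6547, -2.1997]), 'opening': np.float64(0.0599), 'gripper_force': np.float64(29.9993)}
top 0.96 [202. 236.] [0.4552 0.2915 0.    ]
0.6 ((450.1013488769531, 291.3505554199219), (101.17729949951172, 188.18312072753906), 11.827957153320312)
scene 0.66 [401. 190.] [0.7419 0.2174 0.    ]
0.91 [368. 316.] [0.5495 0.1553 0.0804]
0.76 [250.  34.] [0.5906 0.0007 0.0804]
0.65 [265. 313.] [0.6088 0.1465 0.0804]
0.6 [383.  38.] [0.5319 0.0098 0.0804]
```

The panel is out, level and held. The mat lies at about (0.451, 0.291) with yaw about +12° and measures 101×188 mm, which matches. Next I'll carry the panel there.

Call:
carry_out(
  deltas=[
    [[-0.06,0.05,0,-0.005,-0.3],[-0.16,0.13,0,-0.011,-0.3],[-0.28,0.22,0,-0.017,-0.3],[-0.39,0.31,0,-0.022,-0.3],[-0.48,0.38,0,-0.026,-0.3]],
  ],
)

```text
clock: 14.1
tool_pos: [0.5086, 0.2155, 0.0822]
orientation: [180.0, -0.0, -87.5]
force: [0.4, 0.5, -0.6]
opening: 0.0602
gripper_force: 30.0
```

Call:
carry_out(
  deltas=[
    [[0,0,0,0,-0.3],[0,0,0,0,-0.3]],
  ],
)

```text
clock: 14.3
tool_pos: [0.5093, 0.2148, 0.0824]
orientation: [180.0, -0.0, -87.5]
force: [0.1, -0.1, -1.3]
opening: 0.0598
gripper_force: 30.0
```

```bash
python3 - <<'E'
from h import *
o=obs();rel(o,[.446,.3215,.06],-78.2)
E
```

```text
{'clock': np.float64(14.3), 'tool_pos': array([0.5093, 0.2148, 0.0824]), 'orientation': array([ 1.799804e+02, -1.550000e-02, -8.752450e+01]), 'force': array([ 0.1329, -0.07  , -1.2566]), 'opening': np.float64(0.0598), 'gripper_force': np.float64(29.9992)}
shift [-0.547  0.293  0.112] turn -0.0259
```

Call:
carry_out(
  deltas=[
    [[-0.08,0.04,0,-0.006,-0.3],[-0.2,0.1,0,-0.012,-0.3],[-0.33,0.17,0.03,-0.018,-0.3],[-0.45,0.24,0.07,-0.023,-0.3],[-0.547,0.293,0.112,-0.026,-0.3]],
  ],
)

```text
clock: 14.8
tool_pos: [0.4465, 0.3216, 0.0599]
orientation: [-180.0, 0.0, -78.2]
force: [-0.5, -0.5, -1.4]
opening: 0.0595
gripper_force: 30.0
```

Call:
carry_out(
  deltas=[
    [[0,0,0,0,-0.3],[0,0,0,0,-0.3]],
  ],
)

```text
clock: 15.0
tool_pos: [0.4469, 0.3206, 0.0598]
orientation: [180.0, -0.0, -78.3]
force: [-0.7, -0.1, -1.0]
opening: 0.0597
gripper_force: 30.0
```

```bash
python3 - <<'E'
from h import *
o=obs();rel(o,[.446,.3215,.012],-78.2)
p=ctrl.snapshot('wrist');save(p,'w6')
for r in ctrl.spot_point(p,'panel_corner_a')[:4]: print(round(r['p'],2),np.round(r['centre']),np.round(ray(p,r['centre'],o['tool_pos'][2]-.0046),4))
E
```

```text
{'clock': np.float64(15.0), 'tool_pos': array([0.4469, 0.3206, 0.0598]), 'orientation': array([ 1.799607e+02, -4.430000e-02, -7.827260e+01]), 'force': array([-0.7015, -0.1278, -0.9539]), 'opening': np.float64(0.0597), 'gripper_force': np.float64(29.9993)}
shift [-0.005  0.003  0.239] turn -0.0002
0.86 [369. 317.] [0.4081 0.3597 0.0552]
0.83 [265. 314.] [0.4689 0.3698 0.0552]
0.73 [383.  37.] [0.4397 0.212  0.0552]
```

View pics/w6.png

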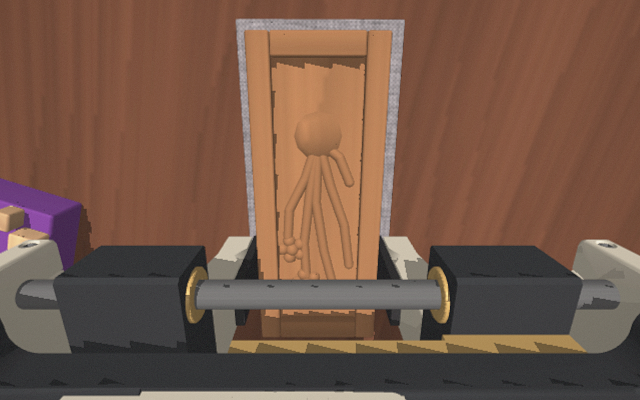

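Viewed: the panel is level and aligned over the mat. The mat's far edge runs from (237,20) to (404,20), so I'll check the offset.

```bash
python3 - <<'E'
from h import *
o=obs();p=ctrl.snapshot('wrist')
a,b=ray(p,(237,20),.004),ray(p,(404,20),.004);print(a,b,np.linalg.norm(a-b))
y=np.radians(o['orientation'][2]);t=np.array([np.cos(y),np.sin(y)]);n=np.array([np.sin(y),-np.cos(y)])
for q in(a,b): d=q[:2]-o['tool_pos'][:2];print('tool x,y',np.round([d@t,d@n],4))
E
```

```text
{'clock': np.float64(15.1), 'tool_pos': array([0.4473, 0.3203, 0.0602]), 'orientation': array([ 1.799956e+02, -1.060000e-02, -7.834420e+01]), 'force': array([ 0.3571, -0.4081, -1.4295]), 'opening': np.float64(0.0596), 'gripper_force': np.float64(29.9992)}
[0.51920607 0.21081109 0.004     ] [0.42274488 0.19083382 0.004     ] 0.09850813151709747
tool x,y [ 0.1217 -0.0483]
tool x,y [0.1218 0.0502]
```

Call:
carry_out(
  deltas=[
    [[-0.01,0,0.05,0,-0.3],[-0.02,0.003,0.1,0,-0.3],[-0.02,0.003,0.15,0,-0.3],[-0.02,0.003,0.19,0,-0.3],[-0.02,0.003,0.21,0,-0.3]],
  ],
)

```text
clock: 15.65
tool_pos: [0.4451, 0.3242, 0.0167]
orientation: [179.9, -0.1, -78.3]
force: [-0.1, -0.1, -1.6]
opening: 0.0597
gripper_force: 30.0
```

Call:
carry_out(
  deltas=[
    [[0,0,0.01,0,-0.3],[0,0,0.02,0,-0.3],[0,0,0.03,0,-0.3],[0,0,0.037,0,-0.3],[0,0,0.04,0,-0.3]],
  ],
)

```text
clock: 16.15
tool_pos: [0.4456, 0.3249, 0.0102]
orientation: [-180.0, 0.0, -78.3]
force: [0.8, -0.7, -1.3]
opening: 0.0596
gripper_force: 30.0
```

Call:
carry_out(
  deltas=[
    [[0,0,0.004,0,-0.3],[0,0,0.006,0,-0.3],[0,0,0.008,0,-0.3]],
  ],
)

```text
clock: 16.45
tool_pos: [0.4455, 0.3248, 0.0086]
orientation: [-180.0, 0.0, -78.3]
force: [-0.1, -1.0, -1.4]
opening: 0.0599
gripper_force: 30.0
```

Call:
carry_out(
  deltas=[
    [[0,0,0.002,0,-0.3],[0,0,0.004,0,-0.3],[0,0,0.005,0,-0.3]],
  ],
)

```text
clock: 16.75
tool_pos: [0.4455, 0.3249, 0.0086]
orientation: [-180.0, 0.0, -78.3]
force: [-3.9, -1.1, 12.3]
opening: 0.0598
gripper_force: 30.0
```

The panel touches the mat. I'll ease off and open.

Call:
carry_out(
  deltas=[
    [[0,0,-0.004,0,-0.3],[0,0,-0.004,0,0],[0,0,-0.004,0,0.8],[0,0,-0.004,0,0.8],[0,0,-0.004,0,0.8]],
  ],
)

```text
clock: 17.25
tool_pos: [0.4455, 0.3248, 0.0083]
orientation: [180.0, -0.0, -78.3]
force: [0.9, -0.4, -0.0]
opening: 0.0765
gripper_force: 0.0
```

Call:
carry_out(
  deltas=[
    [[0,0,0,0,0.8],[0,0,-0.05,0,0.8],[0,0,-0.2,0,0.8],[0,0,-0.45,0,0.8],[0,0,-0.7,0,0.8]],
  ],
)

```text
clock: 17.75
tool_pos: [0.4451, 0.3242, 0.1502]
orientation: [179.9, -0.1, -78.3]
force: [1.3, 1.5, -0.1]
opening: 0.0786
gripper_force: 0.0
```

Call:
carry_out(
  deltas=[
    [[0,0,-0.2,0,0.8],[0,0,-0.4,0,0.8],[0,0,-0.4,0,0.8]],
  ],
)

```text
clock: 18.05
tool_pos: [0.4477, 0.3267, 0.2356]
orientation: [-179.5, 0.4, -78.2]
force: [0.0, 0.5, -0.1]
opening: 0.079
gripper_force: 0.0
```

```bash
python3 - <<'E'
from h import *
o=obs()
p=ctrl.snapshot('wrist');save(p,'w7');q=ctrl.snapshot('scene')
cv2.imwrite('pics/s7.png',cv2.resize(q['color'][120:270,250:450,::-1],(800,600),interpolation=cv2.INTER_CUBIC))
E
```

```text
{'clock': np.float64(18.05), 'tool_pos': array([0.4477, 0.3267, 0.2356]), 'orientation': array([-179.4781,    0.3564,  -78.239 ]), 'force': array([ 0.032 ,  0.5312, -0.1297]), 'opening': np.float64(0.079), 'gripper_force': np.float64(0.0)}
```

View pics/w7.png

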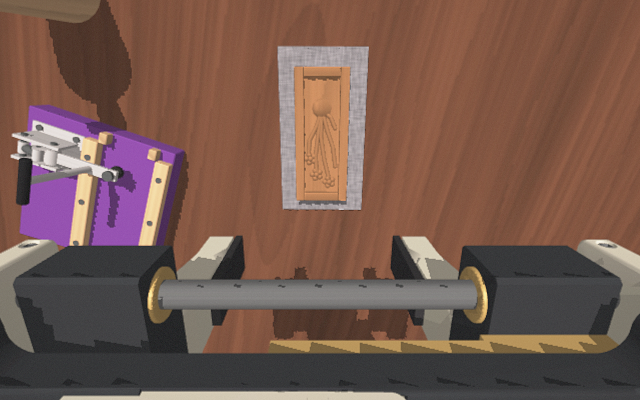

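View pics/s7.png

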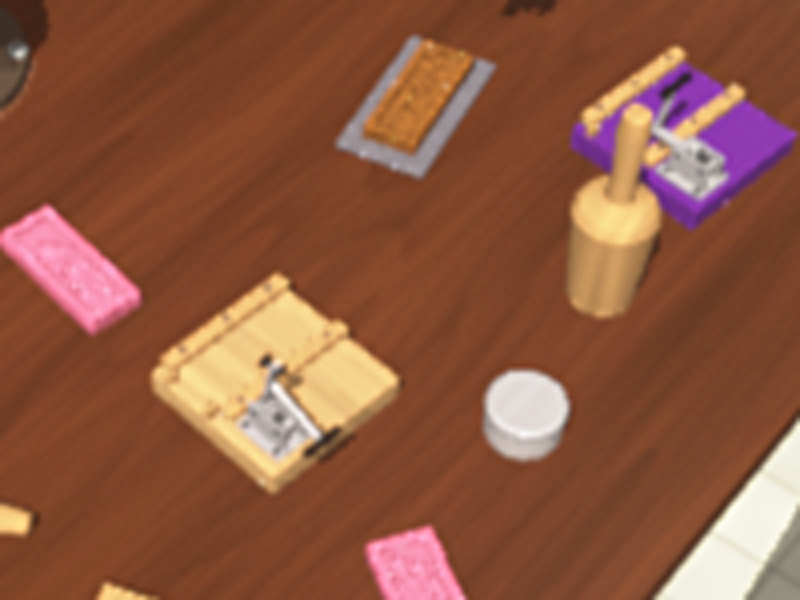

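Viewed: the panel lies face up wholly on the mat (panel at columns 295–350, rows 66–203; mat at columns 278–368, rows 46–210). The finger stands open and nothing else has moved, so I'm handing in.

Call:
carry_out(
  deltas=[
    [[0,0,0,0,0.8],[0,0,0,0,0.8],[0,0,0,0,0.8]],
  ],
)

```text
clock: 18.45
tool_pos: [0.4452, 0.3244, 0.2273]
orientation: [179.9, -0.1, -78.3]
force: [-1.6, -0.5, -0.4]
opening: 0.0791
gripper_force: 0.0
```

```bash
python3 -c "
from plant import ctrl
print(ctrl.close_job())"
```

```text
the job is handed in; nothing more can be done
None
```

The job is handed in at 18.45 s of the 64 s allowed (no verdict came back): the finger stands open, the panel was slid out through the open end and lies face up wholly on the felt mat, and nothing else on the bench looked moved in the last pictures.

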